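# Put a fresh cell in the field meter

## Robot

A 6-joint arm with a two-finger parallel gripper is mounted at the origin on the work surface. World frame = base frame: x ahead of the robot, y to its left, z up, the work surface at z = 0. Lengths are in m, angles in rad, forces in N, time in s.
With the tool pointing down it reaches from about 0.275 to 0.85 m from the base axis. Payload 5.2 kg.
Tool frame: the origin (TCP) lies between the finger pads; the fingertips stand 11 mm ahead of it and the grasp point (between the pads) lies 8 mm behind it (manip.finger_overhang is the z of the fingertips in the tool frame, in m); z points along the fingers, y is the direction in which the jaws open and shut (so a half turn about z gives the same grasp; the last joint's range is limited). The gripper opens to 85 mm and grips with 20 to 120 N. Pads are 22 mm wide; open, the fingers measure 114 mm over their backs; the gripper's body (76 mm by 85 mm) begins 54 mm behind the grasp point. The pads swing forward as they close: fully open they stand 13 mm farther back than shut.
Start: joints at [0.901, 0.259, 1.535, -0, 1.348, -0.203], TCP at [0.247, 0.491, 0.242] pointing down, gripper open.
Joint ranges: [-3.14, 3.14], [-0.91, 2.08], [0.19, 2.58], [-1.22, 4.36], [0.22, 2.71], [-3.12, 3.12]. Speed limits (rad/s): [2.57, 2.57, 3.14, 3.14, 3.14, 3.14].

## Interface

Orientations are given as a unit quaternion [w, x, y, z].
In Python, from station import manip gives the robot as it stands.
- The arm moves only by the tool apply_moves, never from a script. Its argument "increments" is a list of rows, each a list of 5 numbers: the shift along the tool's x, y, z in cm, then the turn about the tool's z in rad, then the closure in counts, from 0 (fully open) to 255 (shut). A call has 1 to 20 rows; each row is the pose to reach, as a shift and turn from the pose commanded when the call began, along the tool's axes at that moment; what a row does not reach only later rows make up. A row lasts 1/10 s, in which the tool goes at most 50 mm and 8.59 degrees, less where a joint would pass 70% of its speed; a pose out of reach is approached as far as the arm can. A call with a gripper value outside its range is refused whole. The fingers move at their own pace and stop on an object; "squeeze" is the grip in N (left out, the last holds). Time passes only in rows, so rows that repeat a pose let the fingers close. It gives the time, the measured TCP pose, the force and the opening at its end, in the units of the state.
- manip.observe(): the state, without advancing time (a new reading comes with each control period).
- manip.get_image(name): name is "scene" or "top" or "wrist"; returns the picture (384x512x3 uint8, red, green, blue); there is no depth.
- manip.calibration(name): a dict with "fx", "fy", "cx", "cy" (pixels), "D" ([k1, k2, p1, p2, k3] as OpenCV has them; the pictures are not rectified), "origin" and "rotation" of the camera in the world. Camera axes: x right, y down, z forward; pixel columns grow to the right and rows downward; lengths in m; the calibration is good to about 2 mm. A picture is of the moment at which its call begins: read the wrist's pose just before it. calibration takes no time and is no camera call; for the wrist camera it gives the pose at the moment of the call.
- manip.finish_job(): hands the job in, once; it reports no verdict.
The state is a dict: "t": time; "joint_pos": joint angles; "qd": joint speeds; "tau": joint torques, N m; "ee_pos": TCP position; "tool_rot": TCP orientation; "ft_force": force on the tool from outside, world axes, zero at the start; "ft_torque": the same for the moment, N m; "opening": finger opening in m.
Only numpy, scipy, OpenCV 4.12 (cv2) and the standard library are available. Lean on these libraries where they do the work, as an engineer would, in place of code of your own. Each camera call takes 0.05 s, during which the arm holds its last target. There are 200 camera calls.

## Task

Put the thickest of the three cells on the wooden rest into the open cradle of the grey field meter: its flat end against the spring plate, pushing it back, then the button end pressed down until it is caught under the lip. Leave the cell lying fully home in the cradle, held by the spring.

Things in the scene. Friction and masses are not known exactly. Their poses are not given: they have to be found in the camera images.
- cell: The right cell: thick dry cell lying on its side, diameter 34 mm, 61 mm long including a 10 mm wide, 3 mm long steel button at one end; black, 140 g. Origin midway along its axis, x axis towards the button. It lies in one of 3 grooves (75 mm apart) of a fixed plywood rest: axis 28 mm above the table, board top 8 mm, ribs within 11 mm of the axis. Other grooves: cells 26 x 50 and 21 x 70 mm.
- cell_button (a point): Tip of the cell's button, on its axis 30.5 mm from its origin. Seated, it is under the lip at the cradle's +x end: end wall face at meter x = 31 mm; lip at heights 49 to 52 mm, reaching in to x = 28.5 mm; above it a 45 degree slope out to x = 35 mm at height 58 mm. Wall, lip and slope are 30 mm wide.
- meter: Fixed grey slab, x -68 to 92 mm, 92 mm wide, 22 mm high, with a black one-cell cradle on top. Origin on the table under the cradle; x from spring end to lip end (green circuit board beyond it), z up. Two ribs along x, 11 to 15 mm off centre, tops at 29 mm, carry the cell; no side walls. Seated, the cell's origin is at x 0.5, y 0, z 42 mm, button to +x.
- spring (a joint): Travel (m) of the upright steel plate at the cradle's -x end: 0 free (face at meter x = -25 mm), grows towards -x to 0.016, about 0.005 with the cell seated. The plate is 30 mm wide, from 24 to 72 mm above the table. It pushes with 2.4 N when free plus 0.6 N per mm. To pass the lip, the cell must hold it back 7.5 mm or more; then it shoves the button under the lip.
Things that resemble listed ones, but are neither listed nor needed, are in the scene too. What is shaped like the cell but green or red is not meant.

How it is judged:
By the outcome, as a careful person would: the job done as asked, in the order asked, and still so for the second after the job is handed in, with the robot touching nothing.
It also fails if it takes over 38 s, if anything falls off the work surface, if the arm or the gripper's body presses on something with over 40 N, if the wrist force passes 120 N, or if a joint passes its speed limit or range.

## Working session

There is one attempt and no reset: what is moved stays moved. The work goes in short steps, Python scripts to look and compute and a tool call to move; the robot and the scene stay as the last step left them, time stands still between calls to the robot, and variables do not carry over. Pictures are saved under pics/ and viewed, about 8 in all and at most 12, crops included, and the job is handed in when it is done.

Besides the shell and the picture viewer there is one more tool, called by a JSON object that holds its "method" and its "body". apply_moves: Moves the arm, as the interface text tells. Its arguments: {"type":"object","properties":{"increments":{"type":"array","items":{"type":"array","items":{"type":"number"}}},"squeeze":{"type":"number"}},"required":["increments"]}

```bash
mkdir -p pics; cat > h.py <<'E'
import numpy as np,cv2
from station import manip
def K(c): return np.array([[c['fx'],0,c['cx']],[0,c['fy'],c['cy']],[0,0,1.]]),np.array(c['D'],float)
def ray(c,u,v):
    k,d=K(c); p=cv2.undistortPoints(np.array([[[u,v]]],float),k,d)[0,0]
    return np.array(c['origin']),np.array(c['rotation']).reshape(3,3)@np.array([p[0],p[1],1])
def atz(c,u,v,z):
    o,r=ray(c,u,v); return o+r*(z-o[2])/r[2]
def proj(c,P):
    k,d=K(c); R=np.array(c['rotation']).reshape(3,3); q=(np.atleast_2d(P)-np.array(c['origin']))@R
    return cv2.projectPoints(q,np.zeros(3),np.zeros(3),k,d)[0][:,0]
def save(im,n): cv2.imwrite('pics/'+n+'.png',cv2.cvtColor(im,cv2.COLOR_RGB2BGR))
E
python3 - <<'E'
from h import *
for n in ('top','scene'):
    save(manip.get_image(n),n+'0'); c=manip.calibration(n); print(n,c)
s=manip.observe();print(s, manip.finger_overhang)
E
```

```text
top {'fx': 380.3293014926636, 'fy': 380.3293014926636, 'cx': 254.85734495727155, 'cy': 192.7528167547922, 'D': array([-0.0520251,  0.       ,  0.       ,  0.       ,  0.       ]), 'origin': array([0.31401889, 0.08812138, 0.96962209]), 'rotation': array([-0.05305942,  0.71088563, -0.69661507,  0.08095527])}
scene {'fx': 459.1483484007084, 'fy': 459.1483484007084, 'cx': 260.75122734884263, 'cy': 189.8380611446446, 'D': array([-0.11501124,  0.        ,  0.        ,  0.        ,  0.        ]), 'origin': array([1.28561212, 0.32770234, 0.81239516]), 'rotation': array([-0.23739326,  0.54268485,  0.73666051, -0.32629569])}
{'t': 0.1, 'joint_pos': array([ 9.01191514e-01,  2.59277814e-01,  1.53600219e+00,  2.38214394e-05,
        1.34801112e+00, -2.02812034e-01]), 'qd': array([ 0.00139521, -0.00221666, -0.0024717 ,  0.00040644,  0.00018806,
        0.0009058 ]), 'tau': array([ 9.94277289e-04, -4.46970570e+01, -2.91248131e+01, -2.30806318e-04,
        6.32177282e-03,  3.49408310e-05]), 'ee_pos': array([0.24719252, 0.49079292, 0.24154222]), 'tool_rot': array([-3.69334511e-04,  2.31285639e-01,  9.72885518e-01, -7.64808024e-04]), 'ft_force': array([-0.73856685, -0.7010885 ,  0.39412189]), 'ft_torque': array([ 0.03429769, -0.02426764,  0.01186427]), 'opening': 0.08507757525692967} 0.011
```

View pics/top0.png

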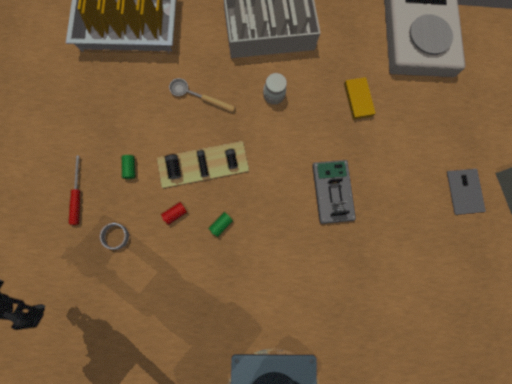

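View pics/scene0.png

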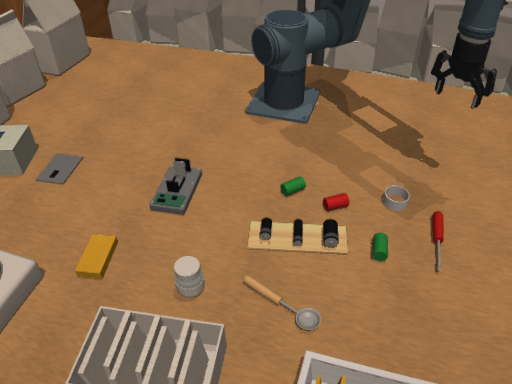

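Top view: the black cells on the rest are at (173,167), (203,163) and (232,159). The lookalikes are green at (128,167) and (221,225), and red at (174,213). The thickest black one is at (173,167). The meter is at (334,192) with its circuit board (+x end) towards the top of the picture. Next is one close crop of the cell and the meter.

```bash
python3 - <<'E'
s=open('h.py').read().replace("np.array(c['rotation']).reshape(3,3)","rot(c)").replace("def K(c)","from scipy.spatial.transform import Rotation as Ro\ndef rot(c):\n    q=c['rotation']; return Ro.from_quat([q[1],q[2],q[3],q[0]]).as_matrix()\ndef K(c)",1)
open('h.py','w').write(s)
E
python3 - <<'E'
from h import *
t=cv2.imread('pics/top0.png');s=cv2.imread('pics/scene0.png')
f=lambda im,u,v,w,h:cv2.resize(im[v:v+h,u:u+w],(400,300),interpolation=cv2.INTER_CUBIC)
a=np.vstack([np.hstack([f(t,155,135,100,75),f(t,290,152,80,60)]),np.hstack([f(s,245,200,112,84),f(s,140,150,80,60)])])
cv2.imwrite('pics/crop1.png',a)
c=manip.calibration('top')
for n,u,v,z in [('cell',173,167,.03),('c2',203,163,.03),('c3',232,159,.025),('mtr tl',314,163,.022),('tr',348,161,.022),('br',355,221,.022),('bl',322,223,.022)]: print(n,atz(c,u,v,z).round(4))
E
```

```text
cell [0.5564 0.261  0.03  ]
c2 [0.5689 0.1857 0.03  ]
c3 [0.5829 0.1124 0.025 ]
mtr tl [ 0.579  -0.1005  0.022 ]
tr [ 0.5871 -0.1905  0.022 ]
br [ 0.4297 -0.2038  0.022 ]
bl [ 0.4229 -0.1188  0.022 ]
```

View pics/crop1.png

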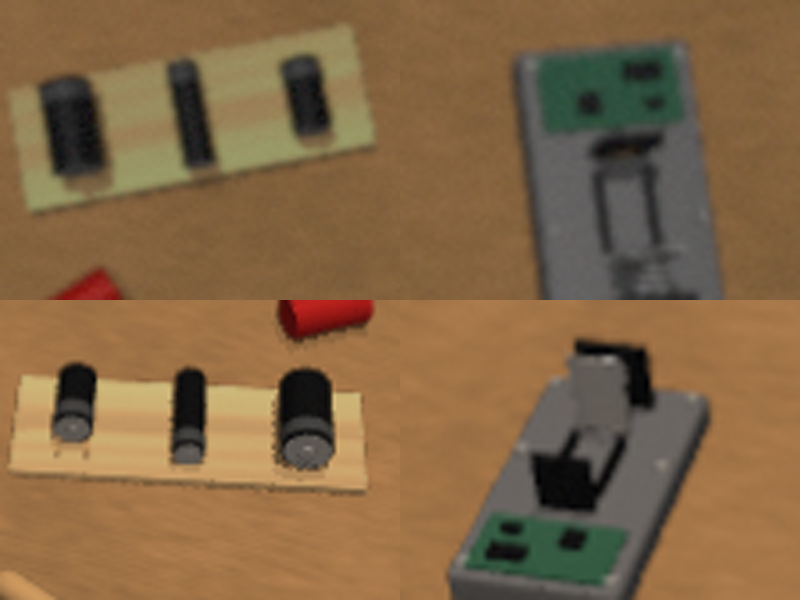

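```bash
cat >> h.py <<'E'
def inc(P,yaw,half=True):
    "cm shifts+turn from measured pose to TCP at P, tool x at world yaw(deg)"
    s=manip.observe();R=rot({'rotation':s['tool_rot']});d=R.T@(np.array(P)-s['ee_pos'])*100
    y0=np.degrees(np.arctan2(R[1,0],R[0,0])); dy=(yaw-y0+180)%360-180
    print('inc cm',d.round(2),'turn',-np.radians(dy).round(4),'yaw',y0.round(2),'ee',s['ee_pos'].round(4),'j6',s['joint_pos'][5].round(3),'t',s['t'])
E
python3 - <<'E'
from h import *
inc([.54,.261,.19],190)
c=manip.calibration('wrist');s=manip.observe();R=rot({'rotation':s['tool_rot']})
print(R.T@(c['origin']-s['ee_pos']),(R.T@rot(c)).round(3),c['fx'])
E
```

```text
inc cm [-36.49  -7.34   5.15] turn -0.6413 yaw 153.25 ee [0.2472 0.4908 0.2415] j6 -0.203 t 0.1
[ 0.07590543  0.00034821 -0.13131806] [[ 0.001 -0.954 -0.299]
 [ 1.     0.001  0.   ]
 [-0.    -0.299  0.954]] 302.5950042495507
```

{"method": "apply_moves", "body": {"increments": [[-4,-0.8,0.5,-0.1,0],[-8,-1.6,1,-0.2,0],[-12,-2.4,1.5,-0.3,0],[-16,-3.2,2,-0.4,0],[-20,-4,3,-0.5,0],[-24,-4.8,4,-0.6,0],[-28,-5.6,5,-0.64,0],[-32,-6.4,5.2,-0.64,0],[-36.5,-7.3,5.2,-0.64,0],[-36.5,-7.3,5.2,-0.64,0],[-36.5,-7.3,5.2,-0.64,0]]}}

```text
t: 1.2
ee_pos: [0.5409, 0.2607, 0.1894]
tool_rot: [-0.001, -0.085, 0.996, -0.0]
ft_force: [0.3, -1.4, 0.3]
opening: 0.0852
```

```bash
python3 - <<'E'
from h import *
inc([.54,.261,.19],190)
c=manip.calibration('wrist');im=manip.get_image('wrist');save(im,'w1')
import pickle;pickle.dump(c,open('w1.pkl','wb'))
E
```

```text
inc cm [ 0.08  0.04 -0.06] turn -0.0038 yaw -170.22 ee [0.5409 0.2607 0.1894] j6 -1.478 t 1.2
```

View pics/w1.png

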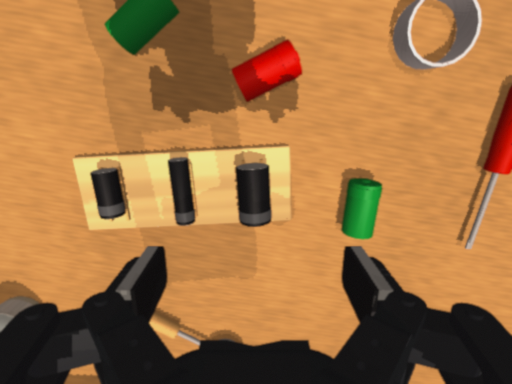

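Wrist view: the rest is at (183,187), and the thick black cell runs from (253,165) to (255,224), with its grey ring at the bottom (world +x) end. I'll crop to see which end has the button.

```bash
python3 - <<'E'
from h import *
import pickle
c=pickle.load(open('w1.pkl','rb'))
im=cv2.imread('pics/w1.png')
a=cv2.resize(im[145:245,70:310],(792,330),interpolation=cv2.INTER_CUBIC)
s=cv2.imread('pics/scene0.png');b=cv2.resize(s[212:252,310:350],(260,260),interpolation=cv2.INTER_CUBIC)
g=np.zeros((600,800,3),np.uint8);g[:330,:792]=a;g[335:595,:260]=b
b=cv2.resize(im[155:235,225:285],(195,260),interpolation=cv2.INTER_CUBIC);g[335:595,300:495]=b
cv2.imwrite('pics/crop2.png',g)
for n,u,v,z in [('far end top',253,165,.045),('near end top',255,215,.045),('left',237,190,.028),('right',271,190,.028),('rest corners',75,157,.008),('',290,146,.008),('',291,218,.008),('',90,229,.008)]: print(n,atz(c,u,v,z).round(4))
E
```

```text
far end top [0.5258 0.2572 0.045 ]
near end top [0.5746 0.2676 0.045 ]
left [0.5576 0.2462 0.028 ]
right [0.5518 0.2801 0.028 ]
rest corners [0.557  0.0731 0.008 ]
 [0.5075 0.2928 0.008 ]
 [0.5858 0.3103 0.008 ]
 [0.6376 0.0896 0.008 ]
```

View pics/crop2.png

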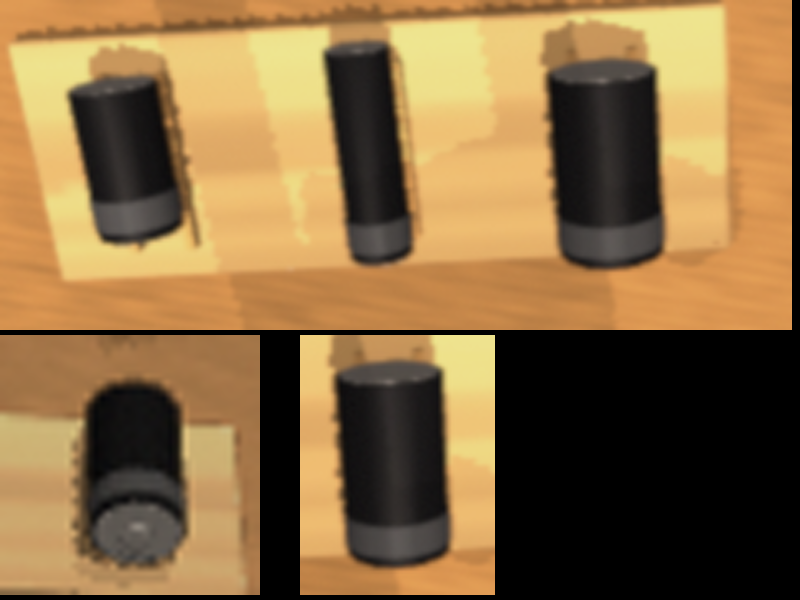

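The far (-x) end is a plain flat disc, and the scene view shows the button as a bright spot on the +x end. So the button already points to +x, as the meter needs. Next I go down to grasp.

```bash
python3 - <<'E'
from h import *
inc([.5555,.2637,.024],192.5)
E
```

```text
inc cm [-1.59 -0.06 16.56] turn -0.0459 yaw -170.13 ee [0.5401 0.2616 0.1896] j6 -1.478 t 1.25
```

{"method": "apply_moves", "body": {"increments": [[-1.6,-0.1,3,-0.05,0],[-1.6,-0.1,7,-0.05,0],[-1.6,-0.1,11,-0.05,0],[-1.6,-0.1,14,-0.05,0],[-1.6,-0.1,15.7,-0.05,0],[-1.6,-0.1,16.5,-0.05,0],[-1.6,-0.1,16.5,-0.05,0],[-1.6,-0.1,16.5,-0.05,255],[-1.6,-0.1,16.5,-0.05,255],[-1.6,-0.1,16.5,-0.05,255],[-1.6,-0.1,16.5,-0.05,255],[-1.6,-0.1,16.5,-0.05,255],[-1.6,-0.1,16.5,-0.05,255]], "squeeze": 60}}

```text
t: 2.55
ee_pos: [0.5576, 0.2632, 0.0267]
tool_rot: [0.001, -0.111, 0.994, -0.0]
ft_force: [0.0, -2.2, 4.9]
opening: 0.032
```

{"method": "apply_moves", "body": {"increments": [[0,0,0,0,255],[0,0,0,0,255],[0,0,-1,0,255],[0,0,-4,0,255],[0,0,-8,0,255],[0,0,-12,0,255],[0,0,-12,0,255]], "squeeze": 80}}

```text
t: 3.25
ee_pos: [0.56, 0.2647, 0.1523]
tool_rot: [0.006, -0.111, 0.994, 0.001]
ft_force: [1.0, -0.4, -1.6]
opening: 0.0317
```

```bash
python3 - <<'E'
from h import *
inc([.53,-.155,.20],185.5)
E
```

```text
inc cm [ 12.17 -40.26  -4.95] turn 0.1273 yaw -167.2 ee [0.56   0.2647 0.1523] j6 -1.533 t 3.25
```

{"method": "apply_moves", "body": {"increments": [[0.6,-2,-2,0.02,255],[1.7,-5.5,-4,0.04,255],[2.9,-9.5,-5,0.06,255],[4.1,-13.5,-5,0.08,255],[5.3,-17.5,-5,0.1,255],[6.5,-21.5,-5,0.12,255],[7.7,-25.5,-5,0.13,255],[8.9,-29.5,-5,0.13,255],[10.1,-33.5,-5,0.13,255],[11.3,-37.5,-5,0.13,255],[12,-39.5,-5,0.13,255],[12.2,-40.2,-5,0.13,255],[12.2,-40.2,-5,0.13,255],[12.2,-40.2,-5,0.13,255]]}}

```text
t: 4.65
ee_pos: [0.5263, -0.1544, 0.1949]
tool_rot: [-0.0, -0.047, 0.999, 0.001]
ft_force: [-1.4, -0.1, -1.6]
opening: 0.0315
```

```bash
python3 - <<'E'
from h import *
import pickle
inc([.53,-.155,.20],185.5)
c=manip.calibration('wrist');im=manip.get_image('wrist');save(im,'w2');pickle.dump(c,open('w2.pkl','wb'))
s=manip.get_image('scene');save(s,'s2')
a=cv2.resize(cv2.imread('pics/w2.png'),(800,600),interpolation=cv2.INTER_CUBIC);cv2.imwrite('pics/w2b.png',a)
E
```

```text
inc cm [-0.36 -0.1  -0.51] turn -0.0025 yaw -174.64 ee [ 0.5263 -0.1544  0.1949] j6 -2.154 t 4.65
```

View pics/w2b.png

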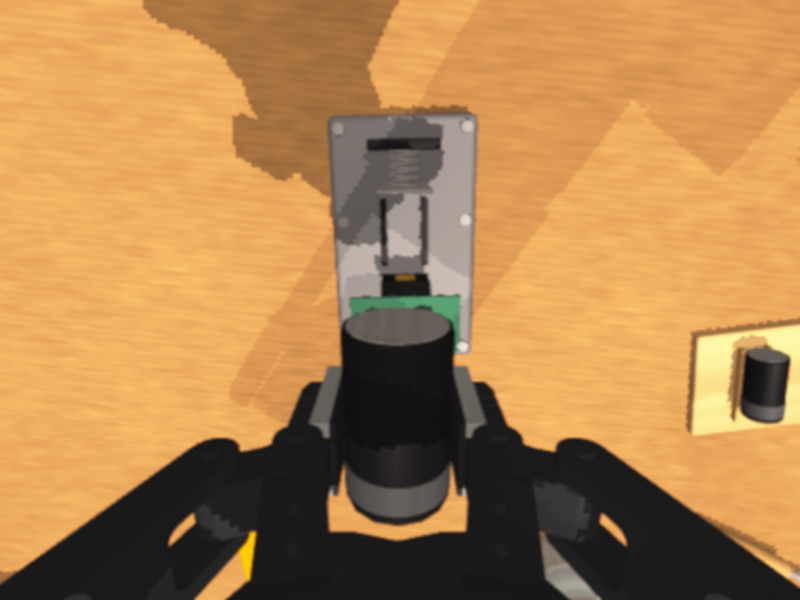

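Wrist view (800 px scale): the cell is held straight, with its flat end facing -x at (397,326) and its grey button end at (397,500). Slab corners are at (330,117), (475,115) and (469,354), the plate top at (378..433,191) and the lip at (405,285). Next I solve the poses.

```bash
python3 - <<'E'
from h import *
import pickle
from scipy.optimize import least_squares
c=pickle.load(open('w2.pkl','rb')); S=512/800
M=np.array([[-68,-46,22],[-68,46,22],[92,46,22],[-25.5,-15,72],[-25.5,15,72]])/1000
uv=np.array([[330,117],[475,115],[469.5,354],[378,191],[433,191]])*S
def W(p,M):
    a=np.radians(p[2]);R=np.array([[np.cos(a),-np.sin(a),0],[np.sin(a),np.cos(a),0],[0,0,1]]);return M@R.T+[p[0],p[1],0]
r=least_squares(lambda p:(proj(c,W(p,M))-uv).ravel(),[.493,-.155,5.5],x_scale=[.01,.01,1],loss='soft_l1')
print('meter',r.x.round(4),'res',r.fun.round(1)); m=r.x
t=manip.calibration('top');print('top pred',proj(t,W(m,M)).round(1).tolist())
# cell in tool frame
s=manip.observe();T=rot({'rotation':s['tool_rot']});e=s['ee_pos']
def C(q,th,d):  # q: tool x,y,z of origin, pitch ; d along axis toward button (= -tool x)
    ax=np.array([-np.cos(q[3]),q[4],np.sin(q[3])]);up=np.array([-np.sin(q[3]),0,-np.cos(q[3])])
    return e+T@(q[:3]+ax*d+.017*(np.cos(th)*up+np.sin(th)*np.array([0,1,0])))
h=np.pi/2
pts=[(0,-.0305),(np.pi,-.0305),(-h,-.0305),(h,-.0305),(-h*.6,.0275),(h*.6,.0275)]
cu=np.array([[397,308],[397,346],[343,326],[452,326],[348,480],[446,480]])*S
f=lambda q:np.r_[((proj(c,[C(q,*a) for a in pts])-cu)[:4]).ravel(),(proj(c,[C(q,*a) for a in pts])-cu)[4:,0],(q[2]+.0013)/.002]
r=least_squares(f,[0,0,0,0,0.],x_scale=[.01,.01,.01,.1,.1]);print('cell tool',r.x.round(4),r.fun.round(1))
print('cell yaw',np.degrees(np.arctan2(*( (C(r.x,0,.03)-C(r.x,0,-.03))[[1,0]]))), 'pred bottom of cap',proj(c,[C(r.x,0,.0275)])/S)
E
```

```text
meter [ 0.4961 -0.1524  5.9091] res [-2.  -2.   3.1 -1.7  0.4  1.8 -0.9  0.9  0.4  0.5]
top pred [[355.5, 219.6], [320.0, 222.6], [312.7, 161.5], [346.9, 200.9], [334.8, 201.8]]
cell tool [-3.400e-03 -2.000e-04 -2.600e-03 -7.148e-01 -2.500e-03] [ 0.2 -0.1  0.1 -1.8  2.3  0.9 -2.6  0.8 -1.5  1.6 -0.6]
cell yaw 5.205630994310062 pred bottom of cap [[397.00947438 518.94054595]]
```

```bash
python3 - <<'E'
from h import *
import pickle
from scipy.optimize import least_squares
c=pickle.load(open('w2.pkl','rb')); S=512/800
s=manip.observe();T=rot({'rotation':s['tool_rot']});e=s['ee_pos'];print(e,s['t'])
def P(q):
    x,y,z,p,w=q; ax=np.array([-np.cos(p)*np.cos(w),np.sin(w),np.sin(p)]);side=np.cross(ax,[0,0,1.]);side/=np.linalg.norm(side);up=np.cross(side,ax); up*=-np.sign(up[2])
    th=np.linspace(0,2*np.pi,72,endpoint=False);ring=.017*(np.outer(np.cos(th),up)+np.outer(np.sin(th),side))
    f=lambda d:proj(c,e+(np.array([x,y,z])+ax*d+ring)@T.T)/S
    a,b=f(-.0305),f(.0275)
    return np.r_[a[:,1].min(),a[:,1].max(),a[:,0].min(),a[:,0].max(),b[:,1].max(),b[:,0].min(),b[:,0].max()]
ob=np.array([307,346,343,453,521,347,448])
for n in (4,5):
  g=(lambda q:P([q[0],q[1],q[2],0,q[3]])-ob) if n==4 else (lambda q:P(q)-ob)
  r=least_squares(g,[0,0,-.001]+[0]*(n-3),x_scale=[.01,.01,.01]+[.1]*(n-3),diff_step=1e-4);print(r.x.round(4),r.fun.round(1))
E
```

```text
[ 0.52652198 -0.15405044  0.19516564] 4.75
[-0.0049 -0.      0.0042 -0.0029] [-0.   0.4 -1.1  1.1 -0.4  0.5 -0.5]
[-0.0051 -0.      0.0044 -0.0097 -0.003 ] [ 0.5 -0.2 -0.9  0.9 -0.2  0.5 -0.5]
```

```bash
cat >> h.py <<'E'
def goal(mx,z,m=(.495,-.153,5.7),off=.0049):
    a=np.radians(m[2]); d=mx-off; return [m[0]+d*np.cos(a),m[1]+d*np.sin(a),z]
E
python3 - <<'E'
from h import *
inc(goal(.012,.13),185.7); inc(goal(.012,.082),185.7); inc(goal(-.006,.082),185.7)
print(manip.observe()['ft_force'])
E
```

```text
inc cm [2.42 0.4  6.52] turn -0.0047 yaw -174.57 ee [ 0.5265 -0.1541  0.1952] j6 -2.154 t 4.75
inc cm [ 2.41  0.4  11.32] turn -0.0047 yaw -174.57 ee [ 0.5265 -0.1541  0.1952] j6 -2.154 t 4.75
inc cm [ 4.21  0.39 11.32] turn -0.0047 yaw -174.57 ee [ 0.5265 -0.1541  0.1952] j6 -2.154 t 4.75
[-0.02355485 -0.97171171 -1.48745535]
```

{"method": "apply_moves", "body": {"increments": [[0.8,0.15,2,-0.005,255],[1.6,0.3,5,-0.005,255],[2.4,0.35,8,-0.005,255],[2.4,0.35,10,-0.005,255],[2.4,0.35,11,-0.005,255],[2.4,0.35,11.3,-0.005,255],[2.4,0.35,11.3,-0.005,255],[2.4,0.35,11.3,-0.005,255]]}}

```text
t: 5.55
ee_pos: [0.5033, -0.1545, 0.0834]
tool_rot: [0.001, -0.049, 0.999, -0.001]
ft_force: [0.1, 0.7, -1.6]
opening: 0.0314
```

```bash
python3 - <<'E'
from h import *
import pickle
inc(goal(.012,.082),185.7); print(manip.observe()['ft_force'])
c=manip.calibration('wrist');im=manip.get_image('wrist');save(im,'w3');pickle.dump(c,open('w3.pkl','wb'))
s=manip.get_image('scene');save(s,'s3')
a=cv2.resize(cv2.imread('pics/w3.png')[60:350,130:390],(538,600),interpolation=cv2.INTER_CUBIC)
b=cv2.resize(cv2.imread('pics/s3.png')[110:230,140:230],(262,350),interpolation=cv2.INTER_CUBIC)
g=np.zeros((600,800,3),np.uint8);g[:,:538]=a;g[:350,538:]=b;cv2.imwrite('pics/c3.png',g)
E
```

```text
inc cm [0.11 0.23 0.14] turn -0.0008 yaw -174.35 ee [ 0.5033 -0.1545  0.0834] j6 -2.179 t 5.55
[ 0.08489058  0.66288577 -1.60937595]
```

View pics/c3.png

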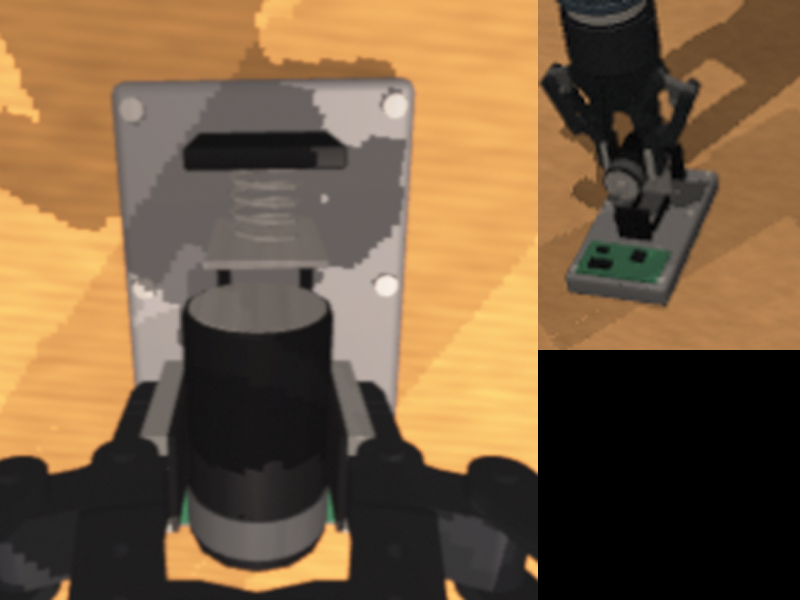

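```bash
python3 - <<'E'
from h import *
import pickle
c=pickle.load(open('w3.pkl','rb'));s=manip.observe();T=rot({'rotation':s['tool_rot']});e=s['ee_pos']
f=lambda x,y:(130+x/2.069,60+y/2.069)
pl=T.T@(atz(c,*f(268,268),.072)-e)
print('plate face in tool mm',pl*1e3)
for az in (-.0013,.0015,.0044):
    q=T.T@(atz(c,*f(257,281),e[2]-az+.017)-e);q2=T.T@(atz(c,*f(257,334),e[2]-az-.017)-e);print(az,'flat end top/bottom',q*1e3,q2*1e3)
E
```

```text
plate face in tool mm [31.97777632  2.83984206 11.35023727]
-0.0013 flat end top/bottom [ 38.48908205   0.18770013 -18.3709954 ] [13.12724     0.24302491 15.67561355]
0.0015 flat end top/bottom [ 37.56769439   0.19095156 -15.56929979] [11.9356486   0.24657837 18.47780519]
0.0044 flat end top/bottom [ 36.61340003   0.19431911 -12.66754362] [10.70150037  0.25025874 21.38007511]
```

```bash
python3 - <<'E'
from h import *
import pickle
c=pickle.load(open('w3.pkl','rb'));s=manip.observe();T=rot({'rotation':s['tool_rot']});e=s['ee_pos']
f=lambda x,y:(130+x/2.069,60+y/2.069)
for az in (-.0013,.0015,.0044):
    q=T.T@(atz(c,*f(257,334),e[2]-az+.017)-e);q2=T.T@(atz(c,*f(257,281),e[2]-az-.017)-e);print(az,'flat end top/bottom',q*1e3,q2*1e3)
E
```

```text
-0.0013 flat end top/bottom [ 27.5965641    0.19987574 -18.35099928] [27.30080333  0.22718176 15.64959419]
0.0015 flat end top/bottom [ 26.4049727    0.2034292  -15.54880764] [26.37941567  0.23043319 18.45128981]
0.0044 flat end top/bottom [ 25.17082447   0.20710957 -12.64653772] [25.4251213   0.23380074 21.35304598]
```

{"method": "apply_moves", "body": {"increments": [[0,0.26,0.2,0,255],[0.3,0.26,0.2,0,255],[0.6,0.26,0.2,0,255],[0.9,0.26,0.2,0,255],[1.2,0.26,0.2,0,255],[1.5,0.26,0.2,0,255],[1.7,0.26,0.2,0,255],[1.7,0.26,0.2,0,255],[1.7,0.26,0.2,0,255]], "squeeze": 100}}

```text
t: 6.55
ee_pos: [0.4872, -0.1533, 0.0809]
tool_rot: [0.002, -0.049, 0.999, -0.0]
ft_force: [8.3, 3.4, -4.5]
opening: 0.031
```

```bash
python3 - <<'E'
from h import *
import pickle
inc(goal(-.006,.082),185.7); print(manip.observe()['ft_force'])
c=manip.calibration('wrist');im=manip.get_image('wrist');save(im,'w4');pickle.dump(c,open('w4.pkl','wb'))
s=manip.get_image('scene');save(s,'s4')
a=cv2.resize(cv2.imread('pics/w4.png')[60:350,130:390],(538,600),interpolation=cv2.INTER_CUBIC)
b=cv2.resize(cv2.imread('pics/s4.png')[110:230,140:230],(262,350),interpolation=cv2.INTER_CUBIC)
g=np.zeros((600,800,3),np.uint8);g[:,:538]=a;g[:350,538:]=b;cv2.imwrite('pics/c4.png',g)
E
```

```text
inc cm [ 0.31 -0.05 -0.11] turn -0.0022 yaw -174.43 ee [ 0.4872 -0.1533  0.0809] j6 -2.195 t 6.55
[ 8.32797778  3.37374478 -4.51317749]
```

View pics/c4.png

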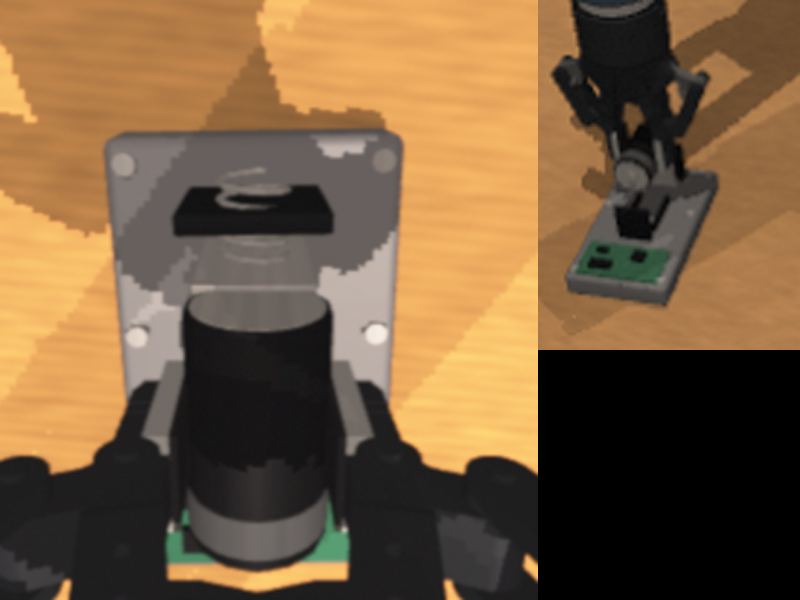

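The plate is being pushed back. The 8.3 N force means about 10 mm of travel, and the cell is centred on it. I push 1.5 mm more, then press down.

{"method": "apply_moves", "body": {"increments": [[0.15,0.05,0,0,255],[0.15,0.05,0.5,0,255],[0.15,0.05,1,0,255],[0.15,0.05,1.5,0,255],[0.15,0.05,2,0,255],[0.15,0.05,2.5,0,255],[0.15,0.05,3,0,255],[0.15,0.05,3.2,0,255],[0.15,0.05,3.3,0,255],[0.15,0.05,3.3,0,255]]}}

```text
t: 7.65
ee_pos: [0.4873, -0.1546, 0.0491]
tool_rot: [0.004, -0.049, 0.999, -0.002]
ft_force: [9.0, 1.0, 0.1]
opening: 0.0308
```

{"method": "apply_moves", "body": {"increments": [[0,0,0.1,0,255],[0,0,0.2,0,255],[0,0,0.25,0,255],[0,0,0.25,0,255]]}}

```text
t: 8.05
ee_pos: [0.4874, -0.1547, 0.0467]
tool_rot: [0.004, -0.049, 0.999, -0.002]
ft_force: [8.8, 1.0, 1.8]
opening: 0.031
```

```bash
python3 - <<'E'
from h import *
import pickle
inc(goal(-.006,.082),185.7); print(manip.observe()['ft_force'])
c=manip.calibration('wrist');im=manip.get_image('wrist');save(im,'w5');pickle.dump(c,open('w5.pkl','wb'))
s=manip.get_image('scene');save(s,'s5')
a=cv2.resize(cv2.imread('pics/w5.png')[60:350,130:390],(538,600),interpolation=cv2.INTER_CUBIC)
b=cv2.resize(cv2.imread('pics/s5.png')[140:220,140:200],(262,350),interpolation=cv2.INTER_CUBIC)
g=np.zeros((600,800,3),np.uint8);g[:,:538]=a;g[:350,538:]=b;cv2.imwrite('pics/c5.png',g)
E
```

```text
inc cm [ 0.29  0.08 -3.53] turn -0.0016 yaw -174.39 ee [ 0.4874 -0.1547  0.0467] j6 -2.196 t 8.05
[8.84033934 1.02978538 1.81387153]
```

View pics/c5.png

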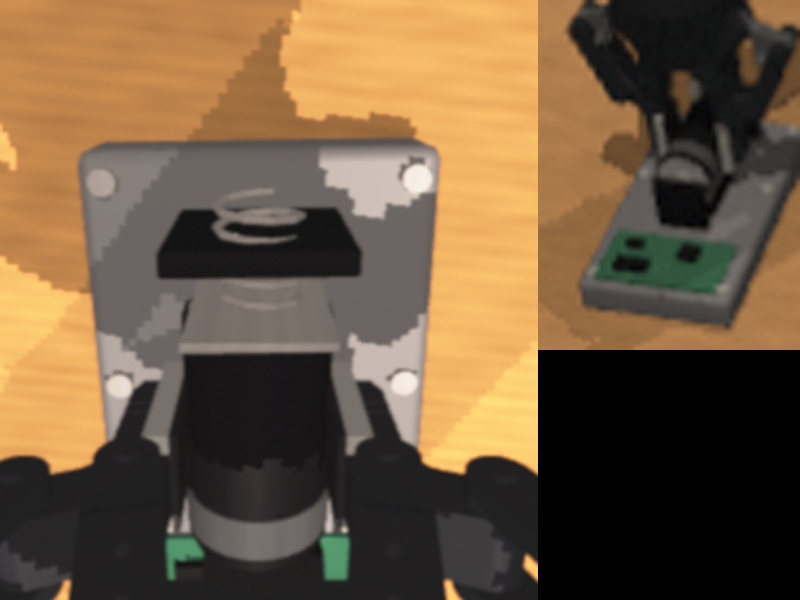

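{"method": "apply_moves", "body": {"increments": [[0,0,0.1,0,255],[0,0,0.15,0,255],[0,0,0.15,0,255]]}}

```text
t: 8.45
ee_pos: [0.4875, -0.1547, 0.0453]
tool_rot: [0.004, -0.049, 0.999, -0.002]
ft_force: [8.2, 1.1, 3.1]
opening: 0.0311
```

{"method": "apply_moves", "body": {"increments": [[0,0,0.1,0,255],[0,0,0.2,0,255],[0,0,0.2,0,255]]}}

```text
t: 8.75
ee_pos: [0.4874, -0.1547, 0.0432]
tool_rot: [0.004, -0.049, 0.999, -0.002]
ft_force: [7.8, 1.7, 1.8]
opening: 0.0311
```

{"method": "apply_moves", "body": {"increments": [[0,0,0.1,0,255],[0,0,0.2,0,255],[0,0,0.2,0,255]]}}

```text
t: 9.05
ee_pos: [0.4875, -0.1547, 0.0415]
tool_rot: [0.004, -0.049, 0.999, -0.002]
ft_force: [9.0, 1.3, 4.2]
opening: 0.031
```

{"method": "apply_moves", "body": {"increments": [[0,0,0.1,0,255],[0,0,0.2,0,255],[0,0,0.2,0,255]]}}

```text
t: 9.35
ee_pos: [0.4876, -0.1548, 0.041]
tool_rot: [0.004, -0.049, 0.999, -0.002]
ft_force: [3.4, 3.7, 19.2]
opening: 0.0312
```

Bottomed on the ribs (19 N at TCP z 41 mm, which matches a seated axis at 42 mm). I ease it +x under the lip while held, then release.

{"method": "apply_moves", "body": {"increments": [[-0.1,0,0,0,255],[-0.2,0,0,0,255],[-0.3,0,0,0,255],[-0.4,0,0,0,255],[-0.4,0,0,0,255]]}}

```text
t: 9.85
ee_pos: [0.4888, -0.1538, 0.0403]
tool_rot: [0.002, -0.05, 0.999, -0.002]
ft_force: [-3.4, 1.7, 21.6]
opening: 0.0311
```

{"method": "apply_moves", "body": {"increments": [[0,0,0,0,100],[0,0,0,0,50],[0,0,0,0,0],[0,0,0,0,0],[0,0,0,0,0],[0,0,0,0,0],[0,0,0,0,0],[0,0,0,0,0]]}}

```text
t: 10.65
ee_pos: [0.4876, -0.1526, 0.0372]
tool_rot: [-0.0, -0.049, 0.999, 0.0]
ft_force: [-0.9, -0.4, 0.5]
opening: 0.0855
```

```bash
python3 - <<'E'
from h import *
import pickle
inc(goal(-.006,.082),185.7); print(manip.observe()['ft_force'],manip.observe()['opening'])
c=manip.calibration('wrist');im=manip.get_image('wrist');save(im,'w6');pickle.dump(c,open('w6.pkl','wb'))
s=manip.get_image('scene');save(s,'s6')
a=cv2.resize(cv2.imread('pics/w6.png')[60:350,130:390],(538,600),interpolation=cv2.INTER_CUBIC)
b=cv2.resize(cv2.imread('pics/s6.png')[140:220,140:200],(262,350),interpolation=cv2.INTER_CUBIC)
g=np.zeros((600,800,3),np.uint8);g[:,:538]=a;g[:350,538:]=b;cv2.imwrite('pics/c6.png',g)
E
```

```text
inc cm [ 0.35 -0.11 -4.48] turn -0.0012 yaw -174.37 ee [ 0.4876 -0.1526  0.0372] j6 -2.191 t 10.65
[-0.9097047  -0.43018779  0.52823903] 0.08551895636036709
```

View pics/c6.png

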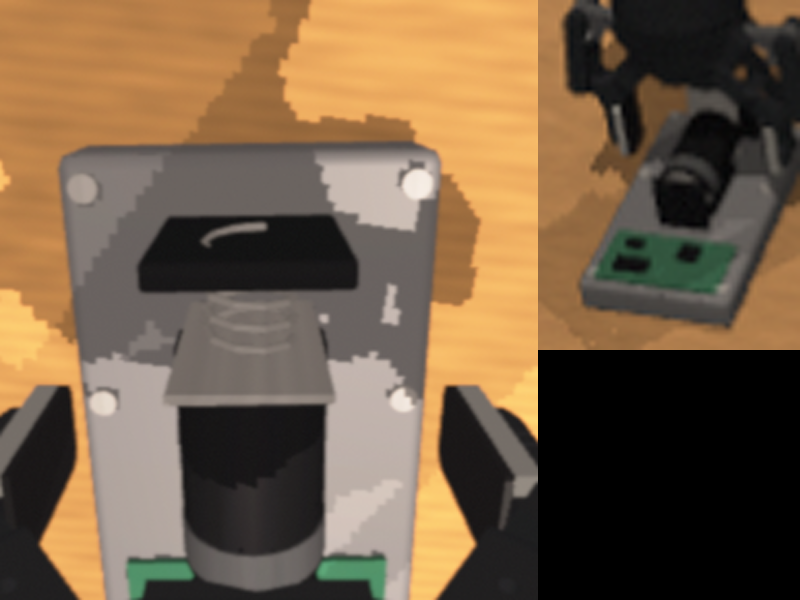

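{"method": "apply_moves", "body": {"increments": [[0,0,-1,0,0],[0,0,-3,0,0],[0,0,-6,0,0],[0,0,-9,0,0],[0,0,-11,0,0],[0,0,-11,0,0],[0,0,-11,0,0]]}}

```text
t: 11.45
ee_pos: [0.4877, -0.1526, 0.1478]
tool_rot: [0.001, -0.049, 0.999, -0.0]
ft_force: [-0.7, -0.5, 0.3]
opening: 0.0851
```

```bash
python3 - <<'E'
from h import *
import pickle
from scipy.optimize import least_squares
s=manip.observe();print(s['ee_pos'],s['ft_force'],s['t'])
c=manip.calibration('wrist');im=manip.get_image('wrist');save(im,'w7');pickle.dump(c,open('w7.pkl','wb'))
save(manip.get_image('scene'),'s7')
a=cv2.resize(cv2.imread('pics/w7.png')[70:340,150:370],(489,600),interpolation=cv2.INTER_CUBIC)
b=cv2.resize(cv2.imread('pics/s7.png')[148:218,145:205],(300,350),interpolation=cv2.INTER_CUBIC)
g=np.zeros((600,800,3),np.uint8);g[:,:489]=a;g[:350,489:789]=b;cv2.imwrite('pics/c7.png',g)
E
```

```text
[ 0.4876552  -0.15262438  0.14779832] [-0.67827958 -0.45937839  0.26071143] 11.45
```

View pics/c7.png

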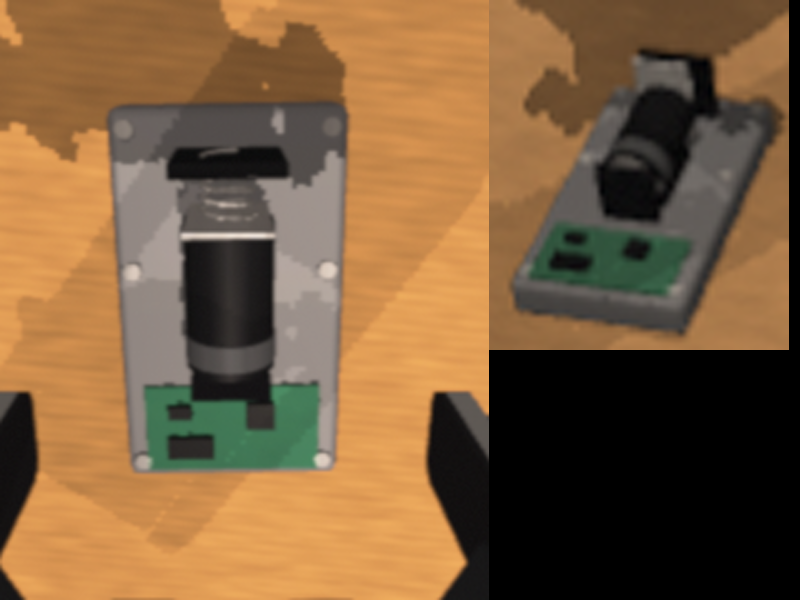

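Wrist view: the cell lies between the plate (top edge at crop row 236) and the lip block (row ~385), in line with the meter. I check numerically whether the plate and cap are where a seated cell would put them.

```bash
python3 - <<'E'
from h import *
import pickle
from scipy.optimize import least_squares
c=pickle.load(open('w7.pkl','rb'));k=600/270
def W(p,M):
    a=np.radians(p[2]);R=np.array([[np.cos(a),-np.sin(a),0],[np.sin(a),np.cos(a),0],[0,0,1]]);return np.asarray(M)/1e3@R.T+[p[0],p[1],0]
M=[[-68,-46,22],[-68,46,22],[92,46,22],[92,-46,22]];uv=np.array([[109,103],[348,101],[334,470],[134,471]])
pr=lambda p,M:(proj(c,W(p,M))-[150,70])*k
r=least_squares(lambda p:(pr(p,M)-uv).ravel(),[.495,-.153,5.7],x_scale=[.01,.01,1]);m=r.x
print(m.round(4),r.fun.round(1))
for n,q in [('plate top trav0',[-25,0,72]),('trav5',[-30,0,72]),('trav10',[-35,0,72]),('cap top seated',[28,0,59]),('cap seated -5',[23,0,59]),('cap raised 10',[23,0,69]),('ring back?',[14,0,59]),('wall top outer',[35,15,58]),('wall',[35,-15,58]),('side+ ',[0,17,42]),('side-',[0,-17,42]),('flat top',[-30,0,59])]: print(n,pr(m,[q]).round(0))
g=cv2.cvtColor(cv2.imread('pics/w7.png'),cv2.COLOR_BGR2GRAY)
u=int(150+231/k); print([(round((v-70)*k),int(g[v,u-3:u+4].mean())) for v in range(170,254)])
E
```

```text
[ 0.4946 -0.152   6.3859] [-4.  -0.5  4.6 -1.8  3.5  1.6 -4.1  2.8]
plate top trav0 [[230. 249.]]
trav5 [[230. 233.]]
trav10 [[229. 218.]]
cap top seated [[232. 380.]]
cap seated -5 [[232. 368.]]
cap raised 10 [[232. 380.]]
ring back? [[231. 344.]]
wall top outer [[273. 396.]]
wall [[191. 397.]]
side+  [[276. 291.]]
side- [[185. 292.]]
flat top [[230. 224.]]
[(222, 91), (224, 90), (227, 90), (229, 91), (231, 135), (233, 210), (236, 213), (238, 143), (240, 71), (242, 48), (244, 47), (247, 46), (249, 47), (251, 47), (253, 46), (256, 47), (258, 47), (260, 47), (262, 47), (264, 47), (267, 47), (269, 47), (271, 48), (273, 48), (276, 47), (278, 48), (280, 48), (282, 48), (284, 48), (287, 48), (289, 48), (291, 48), (293, 49), (296, 49), (298, 49), (300, 48), (302, 49), (304, 49), (307, 48), (309, 47), (311, 46), (313, 46), (316, 46), (318, 45), (320, 45), (322, 45), (324, 45), (327, 45), (329, 45), (331, 45), (333, 46), (336, 46), (338, 46), (340, 46), (342, 46), (344, 47), (347, 61), (349, 85), (351, 92), (353, 93), (356, 93), (358, 93), (360, 93), (362, 93), (364, 93), (367, 93), (369, 92), (371, 87), (373, 69), (376, 52), (378, 47), (380, 43), (382, 29), (384, 20), (387, 19), (389, 19), (391, 19), (393, 19), (396, 20), (398, 34), (400, 66), (402, 93), (404, 100), (407, 100)]
```

```bash
python3 -c "
from station import manip
print(manip.finish_job())"
```

```text
the job is handed in; nothing more can be done
None
```

The thick black cell is in the meter's cradle, flat end against the spring plate and button end under the lip. I handed the job in at about 11.5 s, with the gripper open and clear above the meter.

- **How it went in:** I gripped the cell on the rest with its button already facing the lip end. I pushed the flat end against the plate until it was back about 10–11 mm (8–9 N), then pressed straight down until it bottomed on the ribs (19 N). I eased it towards the lip and opened the fingers.
- **Final checks:** In the last wrist view the plate edge is at row 237, where a seated cell would give 233, so the plate travel is about 4–5 mm. The cap rim is at row 380, exactly as predicted. The sides also fit the seated position to within about 2 pixels.
- **Not directly seen:** The lip hides the button. That it is caught under the lip follows from the plate travel, the cell's height and the bottoming force.
- **Disagreements:** The top and wrist cameras put the meter about 3 mm apart along x, so I relied on the wrist view and the contact forces. The fingers read 31–32 mm on the 34 mm cell, and the wrist view put the cell several mm too low in the grip. The height at which it bottomed matched the grasp height instead.

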